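# Vent the slide dryer: guard aside, flap held at the pointer

### The arm

A 6-joint arm with a two-finger parallel gripper is mounted at the origin on a cart in front of the work surface, level with it; the furniture and walls round the work are solid. World frame = base frame: x ahead of the robot, y to its left, z up, the work surface at z = 0. Lengths are in m, angles in rad, forces in N, time in s.
With the tool pointing down it reaches from about 0.225 to 0.875 m from the base axis. Payload 3.4 kg.
Tool frame: the origin (TCP) lies between the finger pads, 19 mm behind the fingertips; this is the grasp point; x points along the fingers, y is the direction in which the jaws open and shut, and the axes are right-handed (so a half turn about x gives the same grasp; the last joint's range is limited). The gripper opens to 85 mm and grips with 20 to 120 N. Pads are 22 mm wide; open, the fingers measure 114 mm over their backs; the gripper's body (76 mm by 85 mm) begins 54 mm behind the grasp point. The pads swing forward as they close: fully open they stand 13 mm farther back than shut.
Start: joints at [-1.248, 0.276, 1.505, -0, 1.361, -0.121], TCP at [0.247, -0.519, 0.25] pointing down, gripper open.
Joint ranges: [-2.89, 2.89], [-0.75, 2.08], [0.22, 2.7], [-1.18, 4.32], [0.11, 2.71], [-2.7, 2.7]. Speed limits (rad/s): [2.57, 2.57, 3.14, 3.14, 3.14, 3.14].

### API

Orientations are given as a unit quaternion [w, x, y, z].
In Python, from rig import manip gives the robot as it stands.
- The arm moves only by the shell command python3 -m creep 'ROWS' [OPENING] [FORCE]. ROWS is a JSON object of lists of equal length, an entry for each row: "delta_pos": the shift along the tool's x, y, z in cm, a list of three; "dr": the turn, a rotation vector about the tool's x, y, z in rad, a list of three. In form: {"delta_pos": [[dx, dy, dz], ...], "dr": [[rx, ry, rz], ...]}. A call has 1 to 10 rows; each row is the pose to reach, as a shift and turn from the pose commanded when the call began, along the tool's axes at that moment; what a row does not reach only later rows make up. A row lasts 1/10 s, in which the tool goes at most 50 mm and 8.59 degrees, less where a joint would pass 70% of its speed; a pose out of reach is approached as far as the arm can. A call with a gripper value outside its range is refused whole. OPENING is the opening, from -1 (shut) to 1 (fully open), set as the call begins (- or left out, the last holds). The fingers move at their own pace and stop on an object; FORCE is the grip in N (left out, the last holds). Time passes only in rows, so rows that repeat a pose let the fingers close. It gives the time, the measured TCP pose, the force and the opening at its end, in the units of the state.
- manip.get_state(): the state, without advancing time (a new reading comes with each control period).
- manip.get_image(name): name is "scene" or "top" or "wrist"; returns a dict with "pixels" (420x560x3 uint8, blue, green, red), "depth" (420x560 float32, m along the optical axis (not along the pixel's ray), 0 where there is no reading), "intrinsics" (3x3 intrinsics, pixels), "rvec" (rotation vector, rad) and "tvec" (3), from world to camera coordinates, as OpenCV has them. Camera axes: x right, y down, z forward; pixel columns grow to the right and rows downward; lengths in m; the calibration is good to about 2 mm. A picture is of the moment at which its call begins.
- manip.sign_off(): hands the job in, once; it reports no verdict.
The state is a dict: "clock": time; "qpos": joint angles; "qd": joint speeds; "effort": joint torques, N m; "position": TCP position; "ee_rot": TCP orientation; "contact_force": force on the tool from outside, world axes, zero at the start; "moment": the same for the moment, N m; "width": finger opening in m.
Only numpy, scipy, OpenCV 4.12 (cv2) and the standard library are available. Lean on these libraries where they do the work, as an engineer would, in place of code of your own. Each camera call takes 0.05 s, during which the arm holds its last target. There are 200 camera calls.

### The job

Slide the amber guard of the slide dryer fully open along its track so that it uncovers the flap's handle bar, then take the handle bar and swing the flap up to the angle marked by the red pointer on the quadrant beside it. The flap falls shut if let go, so finish while still holding the bar in the gripper, the flap steady and in line with the pointer and the guard still open. Do not raise the flap before the guard is open, and leave the pointer, the bottles behind the dryer, the sticky pad and the dropper bottle where they are.

Things in the scene. Friction and masses are not known exactly. Their poses are not given: they have to be found in the camera images.
- dryer: slide dryer, fixed: white open chamber 130x170 mm, rim 85 mm up, on a grey base with the guard's track along its front; white quarter-circle plate (quadrant, radius 112 mm about the hinge line, ticks every 10 degrees, y = -98 mm) at its right. Origin at worktop height under the chamber's middle; x to the dryer's back, y to its left along track and hinge, z up. Place and yaw vary
- guard (a joint): travel of the amber guard, m: 0 shut, 0.17 fully open at its end stop, moving along the dryer's -y; 2 N friction, stays where left. An inverted L, 150 mm long along y: upright window 150 mm in front of the dryer's origin, and a lip reaching 64 mm back over the handle bar, top of the lip 127.5 mm above the worktop
- guard_tab (a point): top edge middle of the guard's black pull tab (161.5 mm above the worktop); the tab stands up from the lip, 12 mm thick along the dryer's x, 40 mm along y, 34 mm tall: pinch it from above
- flap_angle (a joint): angle of the flap in rad: 0 shut (level), grows as its front edge swings up and back about the hinge line, stop at 1.4. It falls shut when let go; flap and bar weigh about 0.36 kg, the hinge turns freely
- flap_hinge (a point): middle of the flap's hinge line, which runs along the dryer's y: 60 mm behind the dryer's origin and 89 mm above the worktop
- flap: the hinged flap: white frame 128 x 170 x 8 mm with a clear window, lying level on the chamber when shut, with the bar handle at its front edge. Origin: middle of its hinge line (same as flap_hinge); its own -x runs along the flap from the hinge to the bar and turns with it (level to the dryer's front when shut)
- flap_bar (a point): middle of the grip part of the flap's steel U bar handle: 12 mm round, 110 mm long, parallel to the hinge line and 175 mm from it; 39 mm clear gap between it and the flap's front edge, legs 55 mm to each side of this point. 89 mm above the worktop when shut
- pointer (a joint): angle of the red pointer in rad on the same axis and scale as the flap: the flap is in line with the pointer when both angles are equal. Between 0.5 and 1.1; stiff, stays put
- pointer_tip (a point): the red flag at the pointer's tip, 20 mm wide along y and 7 mm thick, 128 mm from the hinge line, 106 mm to the -y side of the dryer's middle, just outside the quadrant plate
- purple_bottle: bystander: purple bottle with white cap, 38 mm diameter, 88 mm tall, on the worktop behind the dryer; origin under its middle
- red_bottle: bystander: red bottle with white cap, 38 mm diameter, 88 mm tall, on the worktop behind the dryer; origin under its middle
- sticky_pad: bystander: flat yellow pad of sticky notes, 76 x 76 x 9 mm; origin under its middle
- dropper: bystander: small white dropper bottle with red cap, 23 mm diameter, 68 mm tall; origin under its middle
- oil_bottle: bystander: small amber bottle with black cap, 25 mm diameter, 62 mm tall, on the worktop behind the dryer; origin under its middle
- microscope: obstacle, fixed: a tall white and black microscope to the right of the dryer, about 400 mm tall, its eyepieces leaning to the robot; origin under its middle. Its outline stays within x 0.45 to 0.85 and y -0.25 to 0.02: come round in front of it (x under 0.3) when crossing from the robot's right to its left

How it is judged:
On the way, in this order (a step that is already met when the one before it is completed fails the run):
1. the guard is slid fully open along its track (value of joint guard above 0.155 m), for 0.2 s.
2. the flap is swung up by its bar into line with the pointer (angle between the x axis of flap and the x axis of pointer_tip, either way round below 0.07 rad and contact force between the fingers and flap above 0.4 N and distance between the grasp point and flap_bar below 0.075 m), for 0.2 s.
At the end, for the whole second after the job is handed in: The flap is within 0.07 rad (4 degrees) of the red pointer and still (under 0.05 rad/s), the gripper's fingers hold it by the handle bar (contact over 0.4 N, tool point within 75 mm of the bar's middle), and the guard is open by more than 155 mm of its 170 mm (all of step 2 and velocity of joint flap_angle between -0.05 and 0.05 rad/s and value of joint flap_angle above 0.4 rad and value of joint guard above 0.155 m); the arm keeps its last pose, push and grip.
It fails at once if the flap is raised before the guard is open (value of joint flap_angle above 0.1 rad and value of joint guard below 0.15 m).
It fails at once if the pointer is moved (distance of pointer_tip from where it was at the start of the episode above 0.008 m).
It fails at once if a bottle, the sticky pad or the dropper bottle is disturbed (distance of any of purple_bottle, red_bottle, sticky_pad, dropper, oil_bottle from where it was at the start of the episode above 0.03 m).
It also fails if it takes over 54 s, if anything falls off the work surface, if the arm or the gripper's body presses on something with over 40 N, if the wrist force passes 120 N, or if a joint passes its speed limit or range.

## Working session

There is one attempt and no reset: what is moved stays moved. The work goes in short steps, Python scripts to look and compute and a shell command to move; the robot and the scene stay as the last step left them, time stands still between calls to the robot, and variables do not carry over. Pictures are saved under pics/ and viewed, about 8 in all and at most 12, crops included, and the job is handed in when it is done.

```bash
mkdir -p pics; cat > h.py <<'E'
import numpy as np, cv2
from rig import manip
def get(n):
    d=manip.get_image(n); R=cv2.Rodrigues(np.array(d['rvec'],float))[0]; d['R']=R; d['t']=np.array(d['tvec'],float).ravel(); d['K']=np.array(d['intrinsics']); return d
def pts(d):
    z=d['depth']; h,w=z.shape; v,u=np.mgrid[:h,:w]
    c=np.stack([(u-d['K'][0,2])/d['K'][0,0]*z,(v-d['K'][1,2])/d['K'][1,1]*z,z],-1)
    P=(c-d['t'])@d['R']; P[z==0]=np.nan; return P
E
python3 - <<'E'
from h import *
for n in ('scene','top'):
    d=get(n); cv2.imwrite(f'pics/{n}1.png',d['pixels']); np.savez(f'{n}1.npz',P=pts(d),px=d['pixels'])
    print(n,-d['R'].T@d['t'],d['K'][0,0])
print(manip.get_state())
E
```

```text
scene [-0.12259117  0.97904988  0.97873953] 438.10768257980186
top [0.36490393 0.11162136 1.32952078] 389.1565060812542
{'clock': 0.1, 'qpos': array([-1.24798101e+00,  2.76553745e-01,  1.50601653e+00, -9.16689707e-06,
        1.36071522e+00, -1.21031984e-01]), 'qd': array([ 0.00113791, -0.00224804, -0.00208969, -0.0006344 , -0.0011114 ,
        0.00068894]), 'effort': array([ 8.41216370e-04, -4.17703593e+01, -2.46405745e+01, -3.01735445e-04,
        5.84172114e-03,  2.83515355e-06]), 'position': array([ 0.24674749, -0.51886991,  0.24920967]), 'ee_rot': array([-0.15504426, -0.68970175, -0.15623456,  0.68982862]), 'contact_force': array([-0.57887373,  0.62155465, -0.21035397]), 'moment': array([ 0.00557121,  0.01808577, -0.00509301]), 'width': 0.08510418910410944}
```

View pics/scene1.png

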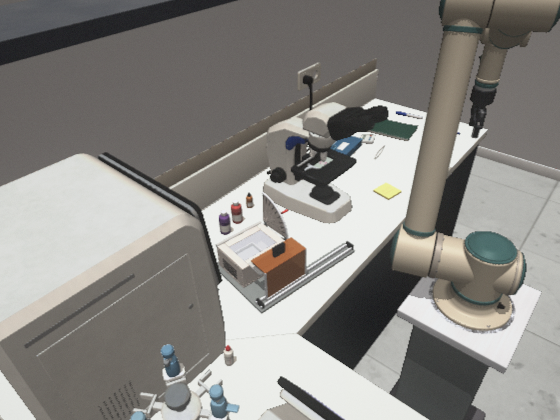

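View pics/top1.png

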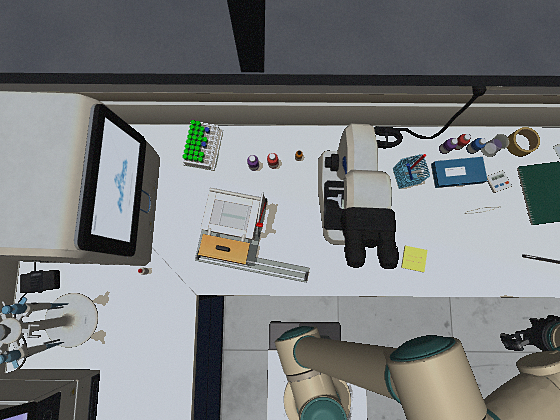

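The scene view shows the amber guard at about (278,265), with the tab at (279,250). In the top view the guard is at (223,248), the tab at (223,248), the pointer flag at (260,225) and the track runs to (308,275). Next I'll measure these.

```bash
cat > m.py <<'E'
from h import *
f=np.load('top1.npz');P=f['P'];hsv=cv2.cvtColor(f['px'],cv2.COLOR_BGR2HSV)
H,S,V=[hsv[...,i].astype(int) for i in range(3)]
x,y,z=P[...,0],P[...,1],P[...,2]
roi=np.zeros(H.shape,bool);roi[180:290,190:315]=1
a=roi&(H>8)&(H<25)&(S>100)&(abs(z-.1275)<.012)
print('lip n',a.sum(),np.median(z[a]))
r=cv2.minAreaRect(np.c_[x[a],y[a]].astype(np.float32)*1000);print('lip rect',r,cv2.boxPoints(r))
t=roi&(z>.15)&(z<.175)&(V<90);print('tab',t.sum(),P[t].mean(0))
red=roi&((H<6)|(H>174))&(S>150);v,u=np.nonzero(red);print('red',np.c_[u,v,P[red].round(3)] )
E
python3 m.py
```

```text
lip n 966 0.12697804767467852
lip rect ((466.22412109375, 294.5133056640625), (149.49053955078125, 65.87858581542969), 79.36783599853516) [[420.0596  227.12866]
 [484.80716 214.97388]
 [512.3887  361.89795]
 [447.64108 374.05273]]
tab 72 [0.50056997 0.26101045 0.16002996]
red [[2.65e+02 2.02e+02 6.21e-01 1.71e-01 9.40e-02]
 [2.65e+02 2.03e+02 6.16e-01 1.70e-01 1.01e-01]
 [2.64e+02 2.04e+02 6.12e-01 1.73e-01 1.05e-01]
 [2.64e+02 2.05e+02 6.07e-01 1.73e-01 1.13e-01]
 [2.64e+02 2.06e+02 6.04e-01 1.73e-01 1.12e-01]
 [2.63e+02 2.07e+02 5.99e-01 1.75e-01 1.19e-01]
 [2.63e+02 2.08e+02 5.96e-01 1.75e-01 1.21e-01]
 [2.63e+02 2.09e+02 5.92e-01 1.75e-01 1.24e-01]
 [2.62e+02 2.10e+02 5.87e-01 1.78e-01 1.31e-01]
 [2.63e+02 2.10e+02 5.90e-01 1.75e-01 1.19e-01]
 [2.62e+02 2.11e+02 5.83e-01 1.77e-01 1.39e-01]
 [2.62e+02 2.12e+02 5.79e-01 1.77e-01 1.39e-01]
 [2.61e+02 2.13e+02 5.75e-01 1.80e-01 1.44e-01]
 [2.62e+02 2.13e+02 5.76e-01 1.77e-01 1.38e-01]
 [2.61e+02 2.14e+02      nan      nan      nan]
 [2.61e+02 2.15e+02 5.68e-01 1.79e-01 1.53e-01]
 [2.60e+02 2.16e+02 5.64e-01 1.82e-01 1.53e-01]
 [2.61e
[... 1597 characters left out ...]
5.29e-01 1.74e-01 1.85e-01]
 [2.04e+02 2.56e+02 4.46e-01 3.64e-01 8.00e-02]
 [2.05e+02 2.56e+02 4.44e-01 3.56e-01 1.02e-01]
 [2.10e+02 2.57e+02 4.41e-01 3.41e-01 9.90e-02]
 [2.15e+02 2.58e+02 4.38e-01 3.25e-01 9.80e-02]
 [2.20e+02 2.59e+02 4.35e-01 3.09e-01 9.90e-02]
 [2.21e+02 2.59e+02 4.34e-01 3.03e-01 1.16e-01]
 [2.25e+02 2.60e+02 4.32e-01 2.93e-01 9.80e-02]
 [2.26e+02 2.60e+02 4.31e-01 2.87e-01 1.21e-01]
 [2.30e+02 2.61e+02 4.30e-01 2.78e-01 9.60e-02]
 [2.31e+02 2.61e+02 4.29e-01 2.72e-01 1.14e-01]
 [2.35e+02 2.62e+02 4.27e-01 2.62e-01 9.40e-02]
 [2.36e+02 2.62e+02 4.26e-01 2.56e-01 1.15e-01]
 [2.40e+02 2.63e+02 4.24e-01 2.46e-01 9.40e-02]
 [2.41e+02 2.63e+02 4.23e-01 2.41e-01 1.11e-01]]
```

```bash
cat >> h.py <<'E'
from scipy.spatial.transform import Rotation as Ro
psi=-0.1855; xd=np.array([np.cos(psi),np.sin(psi),0]); yd=np.array([-np.sin(psi),np.cos(psi),0]); zd=np.array([0,0,1.])
def tool():
    s=manip.get_state(); q=s['ee_rot']; return s,Ro.from_quat([q[1],q[2],q[3],q[0]])
def plan(target,R=None):
    "delta in tool cm and rotvec, to world target with orientation R (matrix cols tool axes)"
    s,T=tool(); print('cm',(T.inv().apply(np.array(target)-s['position'])*100).round(2))
    if R is not None: print('dr',(T.inv()*Ro.from_matrix(R)).as_rotvec().round(3))
def down(sgn=1): # jaws along xd
    y=sgn*xd; x=-zd; return np.c_[x,y,np.cross(x,y)]
E
python3 - <<'E'
exec(open('m.py').read().split("red=")[0])
px=f['px']
D=np.stack([(x-.4662),(y-.2945)],-1)
dx=D@xd[:2];dy=D@yd[:2]
t=roi&(abs(dx)<.04)&(abs(dy)<.05)&(V<90)&(z>.15);print('tab',t.sum(),np.median(P[t],0),P[t].min(0),P[t].max(0))
s,T=tool();print(T.as_matrix().round(3))
for g in(1,-1): plan([.28,.2,.25],down(g))
# base front bounds, rim corners etc
w=roi&(z>.075)&(z<.1)
O=np.array([.582,.2727]);E=P[...,:2]-O
for nm,m in(('flap/rim z.08-.1',w&(S<60)),):
    print(nm,np.nanpercentile((E@xd[:2])[m],[1,99]),np.nanpercentile((E@yd[:2])[m],[1,99]))
E
```

```text
lip n 966 0.12697804767467852
lip rect ((466.22412109375, 294.5133056640625), (149.49053955078125, 65.87858581542969), 79.36783599853516) [[420.0596  227.12866]
 [484.80716 214.97388]
 [512.3887  361.89795]
 [447.64108 374.05273]]
tab 72 [0.50056997 0.26101045 0.16002996]
tab 51 [0.46484071 0.29385259 0.16076436] [0.45878838 0.27620843 0.15444921] [0.47394605 0.31264688 0.16617945]
[[-0.001  0.429 -0.903]
 [ 0.002 -0.903 -0.429]
 [-1.    -0.002 -0.   ]]
cm [ 3.000e-02 -6.349e+01 -3.387e+01]
dr [-0.941 -0.001  0.001]
cm [ 3.000e-02 -6.349e+01 -3.387e+01]
dr [2.2e+00 2.0e-03 1.0e-03]
flap/rim z.08-.1 [-0.07287196  0.06947036] [-0.07807842  0.09199843]
```

```bash
python3 -m creep '{"delta_pos":[[0,-4,-2.1],[0,-8,-4.2],[0,-12,-6.4],[0,-16,-8.5],[0,-20,-10.6],[0,-24,-12.8],[0,-28,-14.9],[0,-32,-17],[0,-36,-19.2],[0,-38,-20.3]],"dr":[[-0.09,0,0],[-0.18,0,0],[-0.27,0,0],[-0.36,0,0],[-0.45,0,0],[-0.54,0,0],[-0.63,0,0],[-0.72,0,0],[-0.81,0,0],[-0.9,0,0]]}' 1 30; python3 -c "
from h import *
plan([.28,.2,.25],down()); print(manip.get_state()['qpos'])"
```

```text
clock: 1.1
position: [0.2657, -0.0857, 0.2496]
ee_rot: [0.441, 0.552, 0.442, -0.552]
contact_force: [-0.3, -0.9, -1.1]
width: 0.0854
cm [ 1.000e-02 -4.880e+00 -2.819e+01]
dr [-0.036 -0.001  0.001]
[-5.64768965e-01 -1.98114337e-01  2.00894028e+00  1.18175582e-03
  1.33193336e+00 -3.43530159e-01]
```

```bash
python3 -m creep '{"delta_pos":[[0,-0.7,-4],[0,-1.4,-8],[0,-2.1,-12],[0,-2.8,-16],[0,-3.5,-20],[0,-4.2,-24],[0,-4.9,-28.2],[0,-4.9,-28.2]],"dr":[[-0.036,0,0],[-0.036,0,0],[-0.036,0,0],[-0.036,0,0],[-0.036,0,0],[-0.036,0,0],[-0.036,0,0],[-0.036,0,0]]}'; python3 -c "
from h import *
plan([.4655,.2943,.24],down())"
```

```text
clock: 1.9
position: [0.2824, 0.2014, 0.2499]
ee_rot: [0.452, 0.544, 0.453, -0.543]
contact_force: [0.2, 0.3, -0.1]
width: 0.0849
cm [  1.01  16.31 -12.46]
dr [ 0.003 -0.003  0.001]
```

```bash
python3 -m creep '{"delta_pos":[[0.2,3.3,-2.5],[0.4,6.6,-5],[0.6,9.9,-7.5],[0.8,13.2,-10],[1,16.3,-12.5],[1,16.3,-12.5],[1,16.3,-12.5]],"dr":[[0,0,0],[0,0,0],[0,0,0],[0,0,0],[0,0,0],[0,0,0],[0,0,0]]}'; python3 - <<'E'
from h import *
d=get('wrist'); cv2.imwrite('pics/w1.png',d['pixels']); P=pts(d); V=d['pixels'].max(2)
t=(abs(P[...,0]-.4655)<.05)&(abs(P[...,1]-.294)<.05)&(P[...,2]>.15)&(P[...,2]<.175)&(V<90)
v,u=np.nonzero(t);Q=P[t];print(t.sum(),u.mean(),v.mean(),Q.mean(0),np.percentile(Q@xd,[2,98])@[.5,.5],np.percentile(Q@yd,[2,98])@[.5,.5],np.ptp(np.percentile(Q@xd,[2,98])),np.ptp(np.percentile(Q@yd,[2,98])))
plan([.4655,.2943,.153],down()); p=manip.get_state()['position'];print(p,p@xd,p@yd)
E
```

```text
clock: 2.6
position: [0.4666, 0.2876, 0.2388]
ee_rot: [-0.45, -0.544, -0.45, 0.547]
contact_force: [-0.0, 0.3, -0.1]
width: 0.0855
865 282.59537572254334 218.77456647398844 [0.46734308 0.29642115 0.16138056] 0.40455397146556926 0.37661832513874033 0.010673113636858689 0.03761568297851925
cm [ 8.62 -0.14 -0.69]
dr [-0.006  0.002  0.002]
[0.46580698 0.28742766 0.23924004] 0.40480308709468554 0.36840908957471175
```

View pics/w1.png

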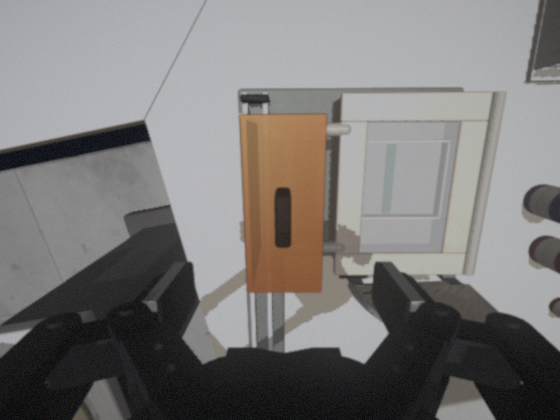

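The wrist view shows the tab at (283,218), centred between the jaws in x and 8 mm further along +y. I'll go down and pinch it.

```bash
python3 -m creep '{"delta_pos":[[3,0,-0.8],[6,0,-0.8],[8.4,0,-0.8],[8.4,0,-0.8],[8.4,0,-0.8]],"dr":[[0,0,0],[0,0,0],[0,0,0],[0,0,0],[0,0,0]]}' 1 40; python3 -m creep '{"delta_pos":[[0,0,0],[0,0,0],[0,0,0],[0,0,0],[0,0,0],[0,0,0],[0,0,0],[0,0,0]],"dr":[[0,0,0],[0,0,0],[0,0,0],[0,0,0],[0,0,0],[0,0,0],[0,0,0],[0,0,0]]}' -1 40;python3 -c "
from h import *
s,T=tool();print(T.inv().apply(-yd).round(3), s['position'])"
```

```text
clock: 3.15
position: [0.4674, 0.2958, 0.1567]
ee_rot: [-0.45, -0.545, -0.45, 0.546]
contact_force: [0.3, -0.5, 0.7]
width: 0.0851
clock: 3.95
position: [0.4679, 0.2965, 0.1564]
ee_rot: [0.45, 0.545, 0.45, -0.545]
contact_force: [-2.4, -0.0, 5.1]
width: 0.0112
[-0.     0.005  1.   ] [0.4679314  0.29654211 0.15637002]
```

Gripped at a width of 11 mm. Slide it 17 cm along tool +z.

```bash
python3 -m creep '{"delta_pos":[[0,0,1],[0,0,3],[0,0,5],[0,0,7],[0,0,9],[0,0,11],[0,0.1,13],[0,0.1,15],[0,0.1,16],[0,0.1,16.5]],"dr":[[0,0,0],[0,0,0],[0,0,0],[0,0,0],[0,0,0],[0,0,0],[0,0,0],[0,0,0],[0,0,0],[0,0,0]]}'; python3 -m creep '{"delta_pos":[[0,0,0.2],[0,0,0.4],[0,0,0.6],[0,0,0.6],[0,0,0.6]],"dr":[[0,0,0],[0,0,0],[0,0,0],[0,0,0],[0,0,0]]}';python3 -c "
from h import *
s,T=tool();D=s['position']-np.array([0.4679314,0.29654211,0.15637]);print(D@xd,D@yd,s['contact_force']@yd,s['contact_force']@xd)"
```

```text
clock: 4.95
position: [0.4382, 0.1378, 0.1564]
ee_rot: [0.446, 0.55, 0.451, -0.543]
contact_force: [0.5, 24.6, -1.7]
width: 0.0111
clock: 5.45
position: [0.4381, 0.1373, 0.1564]
ee_rot: [0.444, 0.552, 0.453, -0.541]
contact_force: [0.4, 30.0, -1.9]
width: 0.0111
1.8408103149070154e-05 -0.16197191456336735 29.594261750482634 -5.167156894556082
```

```bash
python3 -m creep '{"delta_pos":[[0,0,-0.3],[0,0,-0.5],[0,0,-0.5]],"dr":[[0,0,0],[0,0,0],[0,0,0]]}'; python3 -m creep '{"delta_pos":[[0,0,0],[0,0,0],[0,0,0],[0,0,0],[0,0,0],[0,0,0]],"dr":[[0,0,0],[0,0,0],[0,0,0],[0,0,0],[0,0,0],[0,0,0]]}' 1; python3 -m creep '{"delta_pos":[[-3,0,0],[-6,0,0],[-9,0,0],[-11,0,0],[-11,0,0]],"dr":[[0,0,0],[0,0,0],[0,0,0],[0,0,0],[0,0,0]]}'; python3 - <<'E'
from h import *
d=get('wrist'); cv2.imwrite('pics/w2.png',d['pixels']); P=pts(d); V=d['pixels'].max(2)
t=(abs(P[...,0]-.438)<.06)&(abs(P[...,1]-.13)<.06)&(P[...,2]>.15)&(P[...,2]<.175)&(V<90)
v,u=np.nonzero(t);Q=P[t];a=np.percentile(Q@yd,[2,98]);print(t.sum(),u.mean(),v.mean(),Q.mean(0),np.percentile(Q@xd,[2,98]),a,a.mean()-.3766)
E
```

```text
clock: 5.75
position: [0.4381, 0.1376, 0.1564]
ee_rot: [0.447, 0.549, 0.452, -0.543]
contact_force: [0.1, 14.9, 2.7]
width: 0.011
clock: 6.35
position: [0.4376, 0.133, 0.1559]
ee_rot: [-0.45, -0.545, -0.45, 0.546]
contact_force: [-0.2, 0.2, 0.5]
width: 0.0853
clock: 6.85
position: [0.4393, 0.1335, 0.2689]
ee_rot: [0.451, 0.547, 0.449, -0.543]
contact_force: [0.4, 0.1, -0.0]
width: 0.0853
657 279.5266362252664 214.68036529680364 [0.43753592 0.13798095 0.16143258] [0.39919407 0.40982074] [0.19677007 0.23429825] -0.1610658377003119
```

View pics/w2.png

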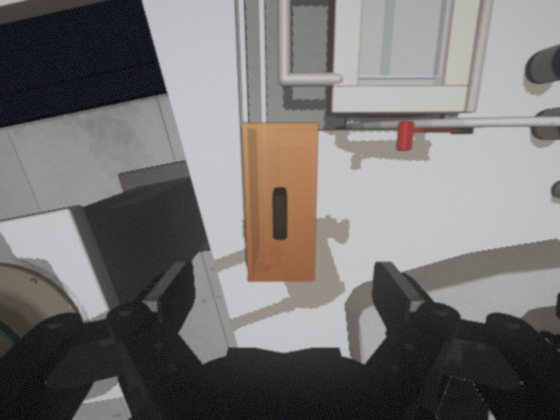

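The guard travelled 161 mm to a hard 30 N stop. The flap bounds suggest it began about 9 mm open, so this fits the 170 mm end stop. In this view the pointer flag is at (405,137) and the bare bar at (285,40). I'll move above the bar and measure.

```bash
python3 -m creep '{"delta_pos":[[0,0,-3],[0,0,-6],[0,0,-9],[0,0,-12],[0,0,-13],[0,0,-13]],"dr":[[0,0,0],[0,0,0],[0,0,0],[0,0,0],[0,0,0],[0,0,0]]}' 0.18; python3 - <<'E'
from h import *
d=get('wrist'); cv2.imwrite('pics/w3.png',d['pixels']); P=pts(d); 
O=np.array([.5836,.281,0]); E=P-O; X,Y,Z=E@xd,E@yd,P[...,2]
b=(X>-.14)&(X<-.085)&(abs(Y)<.09)&(Z>.075)&(Z<.11)
f=(X>-.1)&(X<.09)&(abs(Y)<.12)&(Z>.085)&(Z<.1)
for n,m in(('bar',b),('flap',f)):
    print(n,m.sum(),np.percentile(X[m],[2,50,98]).round(4),np.percentile(Y[m],[1,99]).round(4),np.percentile(Z[m],[50,90]).round(4))
# bar line yaw
m=b&(X<-.1)&(abs(Y)<.045); c=np.polyfit(Y[m],X[m],1);print('bar fit slope,x',c)
hsv=cv2.cvtColor(d['pixels'],cv2.COLOR_BGR2HSV); r=((hsv[...,0]<6)|(hsv[...,0]>174))&(hsv[...,1]>150)&(Z>.09)&(abs(Y+.1)<.03)
q=r&(Y<-.1); print('flag',r.sum(),q.sum(),np.median(X[q]),np.median(Z[q]), np.percentile(Y[q],[2,98]))
for yy in zip(Y[r][::60].round(3),X[r][::60].round(4),Z[r][::60].round(4)):print(*yy, np.arctan2(yy[2]-.089,.06-yy[1]).round(3),np.hypot(yy[2]-.089,.06-yy[1]).round(3))
plan(O-.115*xd+[0,0,.24],down()); print(manip.get_state()['position'])
E
```

```text
clock: 7.5
position: [0.4616, 0.2614, 0.2642]
ee_rot: [-0.45, -0.544, -0.451, 0.546]
contact_force: [-0.0, -0.4, -0.7]
width: 0.0504
bar 2008 [-0.1172 -0.1095 -0.0866] [-0.0587  0.0604] [0.0947 0.096 ]
flap 26833 [-0.0789  0.0007  0.0679] [-0.0959  0.0838] [0.0928 0.0945]
bar fit slope,x [-0.00077607 -0.11177128]
flag 56 13 -0.02400530336554167 0.17914415553705315 [-0.10175828 -0.10008186]
-0.097 -0.0239 0.1778 0.814 0.122
cm [ 2.45  0.1  -4.28]
dr [-0.004  0.003  0.002]
[0.46152424 0.26041821 0.26456897]
```

View pics/w3.png

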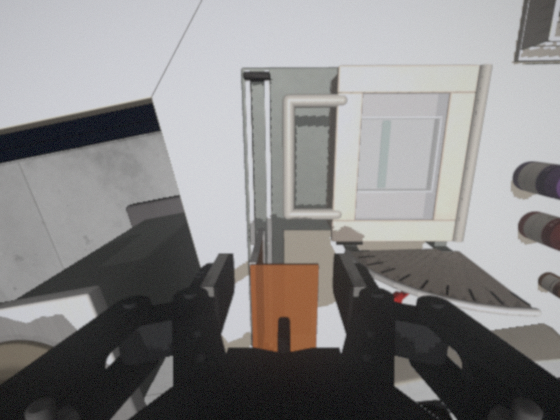

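The wrist view shows the bar at column 289, rows 97 to 215, between its legs. The guard is clear below it at (284,265). I'll descend in two stages and close softly.

```bash
python3 -m creep '{"delta_pos":[[0,0.4,-3],[2,0.4,-4.4],[6,0.4,-4.4],[9,0.4,-4.4],[12,0.4,-4.4],[14,0.4,-4.4],[15.5,0.4,-4.4],[16.5,0.4,-4.4],[17.4,0.4,-4.4],[17.4,0.4,-4.4]],"dr":[[0,0,0],[0,0,0],[0,0,0],[0,0,0],[0,0,0],[0,0,0],[0,0,0],[0,0,0],[0,0,0],[0,0,0]]}' 0.18; python3 -m creep '{"delta_pos":[[0,0,0],[0,0,0],[0,0,0],[0,0,0],[0,0,0],[0,0,0]],"dr":[[0,0,0],[0,0,0],[0,0,0],[0,0,0],[0,0,0],[0,0,0]]}' -1 30; python3 - <<'E'
from h import *
O=np.array([.5867,.2814,0]); s,T=tool(); E=s['position']-O; print('tcp',E@xd,E@yd,E[2])
for n in('top','scene'):
    f=np.load(n+'1.npz');P=f['P'];hsv=cv2.cvtColor(f['px'],cv2.COLOR_BGR2HSV);X,Y,Z=(P-O)@xd,(P-O)@yd,P[...,2]
    r=((hsv[...,0]<6)|(hsv[...,0]>174))&(hsv[...,1]>140)&(abs(Y+.106)<.02)&(X>-.06)&(X<.06)&(Z>.09)
    a=np.arctan2(Z-.089,.06-X);rad=np.hypot(Z-.089,.06-X)
    for lo,hi in((.04,.08),(.08,.12),(.12,.14)):
        m=r&(rad>lo)&(rad<hi); print(n,lo,m.sum(),np.percentile(a[m],[10,50,90]).round(3) if m.any() else '', np.median(X[m]),np.median(Z[m]))
E
```

```text
clock: 8.55
position: [0.474, 0.3024, 0.0911]
ee_rot: [-0.45, -0.545, -0.45, 0.546]
contact_force: [0.0, -0.1, -0.0]
width: 0.0502
clock: 9.15
position: [0.4744, 0.3037, 0.0928]
ee_rot: [0.45, 0.546, 0.45, -0.545]
contact_force: [-1.5, 0.8, 5.3]
width: 0.0106
tcp -0.11451868482944964 0.0012061374412572871 0.09280524105856919
top 0.04 9 [0.748 0.807 0.817] 0.019564011264510486 0.1314898753261905
top 0.08 9 [0.754 0.802 0.817] -0.011164564971830628 0.16109020656578468
top 0.12 27 [0.763 0.787 0.798] -0.03367012983649409 0.1824957461574995
scene 0.04 0  nan nan
scene 0.08 0  nan nan
scene 0.12 6 [0.785 0.79  0.8  ] -0.03579535568972375 0.1871073913225897
  return _methods._mean(a, axis=axis, dtype=dtype,
  ret = ret.dtype.type(ret / rcount)
```

```bash
python3 -m creep '{"delta_pos":[[-0.9,0,0],[-1.75,0.1,0],[-2.6,0.2,0],[-3.5,0.35,0],[-4.35,0.55,0],[-5.15,0.8,0],[-6,1.1,0],[-6.8,1.4,0],[-7.6,1.75,0],[-8.4,2.15,0]],"dr":[[0,0,0],[0,0,0],[0,0,0],[0,0,0],[0,0,0],[0,0,0],[0,0,0],[0,0,0],[0,0,0],[0,0,0]]}'; python3 -m creep '{"delta_pos":[[-0.75,0.45,0],[-1.5,0.9,0],[-2.2,1.45,0],[-2.9,2,0],[-3.6,2.6,0],[-3.9,2.9,0],[-3.9,2.9,0],[-3.9,2.9,0],[-3.9,2.9,0]],"dr":[[0,0,0],[0,0,0],[0,0,0],[0,0,0],[0,0,0],[0,0,0],[0,0,0],[0,0,0],[0,0,0]]}'; cat > c.py <<'E'
from h import *
O=np.array([.5867,.2814,0]); s,T=tool(); E=s['position']-O; print('tcp',E@xd,E@yd,E[2],'ang',np.arctan2(E[2]-.089,.06-E@xd),np.hypot(E[2]-.089,.06-E@xd))
S={}
for n in('top','scene','wrist'):
    d=get(n); S[n]=d['pixels']; P=pts(d);hsv=cv2.cvtColor(d['pixels'],cv2.COLOR_BGR2HSV);X,Y,Z=(P-O)@xd,(P-O)@yd,P[...,2]
    r=((hsv[...,0]<6)|(hsv[...,0]>174))&(hsv[...,1]>140)&(abs(Y+.106)<.02)&(X>-.06)&(X<.06)&(Z>.09)
    a=np.arctan2(Z-.089,.06-X);rad=np.hypot(Z-.089,.06-X)
    m=r&(rad>.1)&(rad<.14); print(n,'ptr',m.sum(),np.percentile(a[m],[10,50,90]).round(3) if m.any() else '')
    w=(abs(Y)<.08)&(rad>.03)&(rad<.125)&(a>.4)&(a<1.2)&(hsv[...,1]<70)
    if w.sum()>20: 
        off=(Z[w]-.089); c=np.polyfit(.06-X[w],Z[w]-.089,1); print('  flap n',w.sum(),'slope ang',np.arctan(c[0]),'offset',c[1], 'med',np.median(a[w]))
    am=(hsv[...,0]>8)&(hsv[...,0]<25)&(hsv[...,1]>100)&(abs(Z-.1275)<.012)
    if am.sum()>50: print('  guard y',np.percentile(Y[am],[1,99]))
    np.savez(n+'2.npz',P=P,px=d['pixels'])
import sys
k=sys.argv[1]; sc=S['scene'][170:320,190:370]; tp=S['top'][170:290,180:330]
cv2.imwrite(f'pics/c{k}.png',np.hstack([cv2.resize(sc,(480,400),interpolation=2),cv2.resize(tp,(320,400*320//400),interpolation=2) if 0 else cv2.resize(tp,(320,400))]))
E
python3 c.py 1
```

```text
clock: 10.15
position: [0.494, 0.2999, 0.1767]
ee_rot: [-0.449, -0.545, -0.451, 0.546]
contact_force: [-4.4, 4.7, -0.6]
width: 0.0105
clock: 11.05
position: [0.5209, 0.2949, 0.2166]
ee_rot: [-0.448, -0.544, -0.452, 0.546]
contact_force: [-9.3, 4.8, 5.7]
width: 0.0106
tcp -0.0671585276101476 0.0011150086638325694 0.21658996407491243 ang 0.787091739871361 0.18013464429869705
top ptr 32 [0.764 0.781 0.797]
  flap n 511 slope ang 0.7587054602702437 offset 0.0015404982300418273 med 0.7721187294725079
  guard y [-0.24383907 -0.09702648]
scene ptr 2 [0.785 0.786 0.786]
  guard y [-0.24184226 -0.09669712]
wrist ptr 0 
  flap n 12158 slope ang 0.7711270544603105 offset 0.0026188662174857842 med 0.7928703878154044
```

View pics/c1.png

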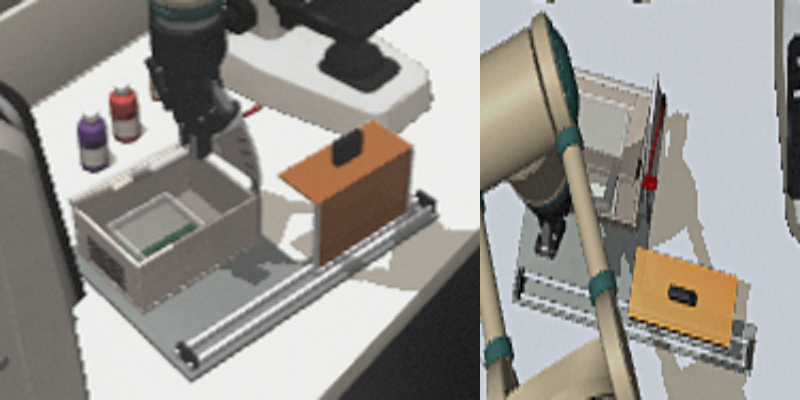

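The crop shows the guard at the far end of its track, at y -0.170 in the dryer's frame. The flap is up in the gripper. Pointer is about 0.78 rad, flap about 0.77. One more second to check it holds steady, with a wrist view.

```bash
python3 -m creep '{"delta_pos":[[0,0,0],[0,0,0],[0,0,0],[0,0,0],[0,0,0],[0,0,0],[0,0,0],[0,0,0],[0,0,0],[0,0,0]],"dr":[[0,0,0],[0,0,0],[0,0,0],[0,0,0],[0,0,0],[0,0,0],[0,0,0],[0,0,0],[0,0,0],[0,0,0]]}'; python3 c.py 2; python3 -c "
import numpy as np,cv2;cv2.imwrite('pics/w4.png',np.load('wrist2.npz')['px'])"
```

```text
clock: 12.2
position: [0.5209, 0.2949, 0.2165]
ee_rot: [-0.448, -0.544, -0.452, 0.546]
contact_force: [-8.7, 4.6, 5.6]
width: 0.0111
tcp -0.0671989253216837 0.001110912227128705 0.2165197601246738 ang 0.7866577279745794 0.1801134526492833
top ptr 31 [0.756 0.787 0.799]
  flap n 508 slope ang 0.7672814830646008 offset 0.0005457253732586614 med 0.7719771755198345
  guard y [-0.24367569 -0.09698499]
scene ptr 2 [0.785 0.786 0.786]
  guard y [-0.24122937 -0.09667488]
wrist ptr 0 
  flap n 12164 slope ang 0.7708890263958184 offset 0.002642553885350082 med 0.7928134644099865
```

View pics/w4.png

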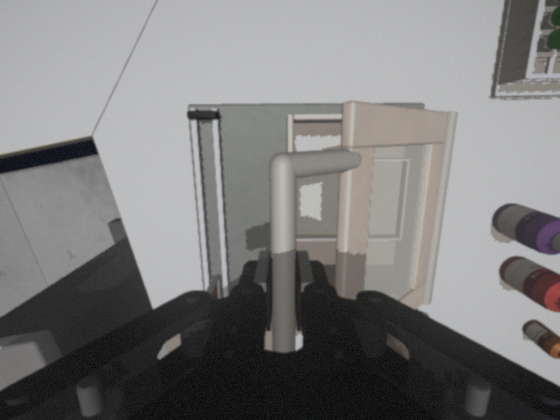

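The wrist view shows the bar held between the pads at (284,330) and the flap raised. The pose hasn't changed over the second, so I'm handing in.

```bash
python3 -c "
from rig import manip
print(manip.sign_off())"
```

```text
the job is handed in; nothing more can be done
None
```

I slid the guard open to its end stop, took the flap's bar from above and swung the flap up into line with the pointer. The job was handed in at about 12 s, still holding the bar; no verdict came back.

**Guard:** it is open by about 170 mm, judged from its final place in the dryer's frame. The measured travel was only 161 mm, against a 30 N stop. That fits a guard that began about 9 mm open.

**Flap angle:** the last checks put the flap at about 0.77 rad from the images and 0.77 to 0.79 from the tool position. The pointer read about 0.785 rad. They agree to within about 0.02 rad, against the 0.07 allowed.

**Grip and steadiness:** the tool stayed within 0.1 mm over the last second, with the bar held at 11 mm finger opening. The scene camera caught only 2 pixels of the pointer at the end, so its reading rests mainly on the top camera.

**Bystanders:** I did not measure the bottles, sticky pad or dropper again at the end. The arm's path stayed clear of them. The pointer read the same angle before and after, to within about 0.01 rad.

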